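# Hold a damper compressed for a seal check

### The arm

A 6-joint arm with a two-finger parallel gripper is mounted at the origin on the work surface. World frame = base frame: x ahead of the robot, y to its left, z up, the work surface at z = 0. Lengths are in m, angles in rad, forces in N, time in s.
With the tool pointing down it reaches from about 0.325 to 0.775 m from the base axis. Payload 5.5 kg.
Tool frame: the origin (TCP) lies on the centre line of the jaws, within the pads' length; the fingertips stand robot.tips_ahead ahead of it and the grasp point (between the pads) is the TCP (robot.tips_ahead is the distance from the TCP to the fingertips, in m); z points along the fingers, y is the line along which they close (so a half turn about z gives the same grasp; the last joint's range is limited). The gripper opens to 88 mm and grips with 3 to 60 N. Pads are 20 mm wide; open, the fingers measure 115 mm over their backs; the gripper's body (75 mm by 178 mm) begins 61 mm behind the grasp point.
Start: joints at [1.233, 0.091, 1.231, -0, 1.82, -0.057], TCP at [0.166, 0.577, 0.242] pointing down, gripper open.
Joint ranges: [-2.87, 2.87], [-0.86, 2.18], [0.17, 2.46], [-1.51, 4.65], [0.06, 2.69], [-2.65, 2.65]. Speed limits (rad/s): [2.57, 2.57, 3.01, 3.14, 3.14, 3.14].

### API

Orientations are given as a rotation vector (axis times angle).
In Python, from workcell import robot, eyes, status gives the robot as it stands (robot), with the cameras (eyes) and the readings (status).
- The arm moves only by the tool jog_arm, called in YAML: its name, and indented under it one key for each argument. Schema: {"type":"object","properties":{"rows":{"type":"array","items":{"type":"array","items":{"type":"array","items":{"type":"number"},"minItems":5,"maxItems":5},"minItems":1,"maxItems":12},"minItems":1,"maxItems":1},"grip_force":{"type":"number"},"only":{"type":"string"},"quiet":{"type":"boolean"},"lines":{"type":"string"}},"required":["rows"],"additionalProperties":false}. rows is a list that holds a single list of rows (three levels of brackets), with 1 to 12 rows, each of 5 numbers: the finger opening in m, then dx, dy, dz in units of 50 mm, then a turn about the tool's z in units of 0.25 rad; each row is the pose to reach, as a shift and turn from the pose commanded when the call began, along the tool's axes at that moment; what a row does not reach only later rows make up. A row lasts 1/10 s, in which the tool goes at most 0.05 m and 0.15 rad, less where a joint would pass 70% of its speed; a pose out of reach is approached as far as the arm can. The fingers move at their own pace and stop on an object; grip_force is the grip in N (left out, the last holds). Time passes only in rows, so rows that do not move let the fingers close. The tool returns the time, the measured TCP pose, the force, the opening and the grip force at its end. only (a regular expression) keeps the lines of the reply that match it, lines (a string "A,B") keeps lines A to B, and quiet returns only ok. Input that does not fit is refused with a message, and nothing moves.
- status.get_state(): the state, without advancing time (a new reading comes with each control period).
- eyes.read_camera(name): name is "scene" or "top" or "wrist"; returns a dict with "image" (400x640x3 uint8, blue, green, red), "mtx" (3x3 intrinsics, pixels), "world_to_cam" (4x4, takes a point from world to camera coordinates); the wrist camera has in their place "hand_eye" (4x4, takes a point from camera to tool coordinates, whose origin is the TCP and whose axes are the flange's). Camera axes: x right, y up, looking along -z (the intrinsics and any distortion apply to the point x, -y, -z); pixel columns grow to the right and rows downward; lengths in m; the calibration is good to about 2 mm. A picture is of the moment at which its call begins: read the wrist's pose just before it. There is no depth.
- robot.close_job(): hands the job in; it is judged then, once.
The state is a dict: "time_s": time; "joint_positions": joint angles; "joint_velocities": joint speeds; "effort": joint torques, N m; "tool_pos": TCP position; "tool_rot": TCP orientation; "ft_force": force on the tool from outside, world axes, zero at the start; "torque": the same for the moment, N m; "grip_width": finger opening in m; "gripper_force": force on a finger pad.
Only numpy, scipy, OpenCV 4.12 (cv2) and the standard library are available. Lean on these libraries where they do the work, as an engineer would, in place of code of your own. Each camera call takes 0.05 s, during which the arm holds its last target. There are 200 camera calls.

### The job

Set up the seal check: take the mirror out of the slotted rack and lean it back about 20 degrees against the rest of the check fixture, centred and square, its foot between the rest and the low foot strip and its mirror face towards the clamped damper, and let go of it. Then push the damper's rod in 20 mm by pressing down on its eye with the fingers, and finish while still holding it pressed there for the inspector. Leave everything else where it is.

Things in the scene. Friction and masses are not known exactly. Their poses are not given: they have to be found in the camera images.
- mirror: inspection mirror: flat plate 120 wide, 160 tall, 8 thick, 0.15-0.4 kg, black back and rim, shiny metal face. The tallest of three plates upright in the white rack (they change slots). Origin: centre of its underside; z up the plate, y along the width, x along the thickness, shiny face on +x. Lower 40 mm sit in the slot: grasp the top edge across the thickness.
- rack: white rack fixed to the table, 170 (x) x 130 (y), three upright slots 11 wide at x = -60, 0, +60. Origin: centre of underside, z up; slot floors at z = 8, slot walls to z = 48. The plates stand with the rack's yaw. Rack and fixture may change sides of the table.
- fixture: check fixture, fixed: dark steel base plate 260 (x) x 180 (y) x 12. Origin: centre of underside, z up, plate top z = 12. Rest's front face at x = -100; low foot strip along y, x = -55 to -49, 6 high: the mirror's foot goes between the two. Clamped damper upright at x = +60, y = 0 (tube radius 17, to z = 120). Upright steel scale 18 wide at x = +60, y = +70, to z = 166.
- rest: mirror rest of the fixture: upright dark steel plate 110 wide (y), 10 thick, centred on y = 0, front face at x = -100, top edge at z = 97, in the fixture's frame (its own frame is the same). The mirror leans on its top edge, mirror top towards -x; with the foot's rear corner 31 mm in front of the rest the lean is 20 degrees.
- eye: black ring eye on top of the damper's chrome rod: outer radius 23, 24 wide along its y axis (fixture's y), z up. Origin: the ring's centre, at fixture x = +60, y = 0, z = 208 with the rod out; its crown, to be pressed, is 23 above the origin. Moves straight down with the rod.
- rod (a joint): how far the damper's rod is pushed in, m: 0 = fully out (start), 0.045 = bottomed. A gas spring pushes it back out: about 10 N to start it moving, 14 N at 0.020, 19 N at the bottom, plus 60 N per m/s of damping. Goes back out when let go.
- clipboard: bystander: brown clipboard plate 155 wide x 103 tall x 8 with a metal clip, in a rack slot; origin at its underside
- gauge: bystander: U-shaped steel gap gauge plate 110 wide x 100 tall x 8, in a rack slot; origin at its underside
- bush: bystander: short steel bush, 33 diameter, 26 high, standing on the far corner of the fixture's base plate
- jar: bystander: white jar with a black lid, 60 diameter, 65 high, in front of the robot
- spanner: bystander: open-ended spanner 170 long lying at the right
- driver: bystander: screwdriver 190 long lying at the left
- lying_damper: bystander: black damper about 245 long and 34 high lying at the left

How it is judged:
On the way, in this order (a step that is already met when the one before it is completed fails the run):
1. the mirror leans against the rest, foot behind the strip, let go (angle between mirror's own z axis and vertical between 0.17 and 0.5 rad and contact force between mirror and rest above 0.05 N and contact force between mirror and the arm below 0.05 N and contact force between mirror and the fingers below 0.05 N and x of mirror in the frame of fixture between -0.095 and -0.052 m and y of mirror in the frame of fixture between -0.03 and 0.03 m and z of mirror in the frame of fixture between 0.008 and 0.018 m and angle between the y axis of mirror and the y axis of fixture, either way round below 0.2 rad and x of eye in the frame of mirror above 0.02 m and linear speed of mirror below 0.02 m/s), for 0.3 s.
2. the rod is held pressed in 20 mm by the fingers, the mirror still leaning (all of step 1 and value of joint rod between 0.016 and 0.024 m and contact force between the fingers and eye above 5 N), for 0.5 s.
At the end, for the whole second after the job is handed in: Fingers press the eye with over 5 N, the rod 16 to 24 mm in. The mirror leans 10 to 28 degrees against the rest, foot on the base plate between rest and strip, within 30 mm of centre and 11 degrees of square, face to the damper, at rest, untouched by the robot (all of step 2); the arm keeps its last pose, push and grip.
It fails at once if a bystander (clipboard, gauge, bush, jar, spanner, screwdriver, lying damper) is moved by more than 30 mm (distance of any of clipboard, gauge, bush, jar, spanner, driver, lying_damper from where it was at the start of the episode above 0.03 m).
It fails at once if the mirror is dropped or knocked flat (angle between mirror's own z axis and vertical above 1.1 rad).
It also fails if it takes over 54 s, if anything falls off the work surface, if the arm or the gripper's body presses on something with over 40 N, if the wrist force passes 120 N, or if a joint passes its speed limit or range.

## Working session

There is one attempt and no reset: what is moved stays moved. The work goes in short steps, Python scripts to look and compute and a tool call to move; the robot and the scene stay as the last step left them, time stands still between calls to the robot, and variables do not carry over. Pictures are saved under pics/ and viewed, at most 12 in all, crops included, and the job is handed in when it is done.

```bash
ls; mkdir -p pics
```

Run:
```python
from workcell import robot, eyes, status
import cv2,numpy as np
np.set_printoptions(precision=4,suppress=True)
print(robot.tips_ahead,status.get_state())
for n in("scene","top"):
    c=eyes.read_camera(n);cv2.imwrite(f"pics/{n}0.png",c["image"]);print(n,c["mtx"],c["world_to_cam"],[k for k in c])
    np.savez(f"{n}0.npz",**{k:v for k,v in c.items() if k!="name"})
```

```text
pics
workcell.py
0.019 {'time_s': 0.0, 'joint_positions': array([ 1.2333,  0.0919,  1.2319, -0.    ,  1.8198, -0.0567]), 'joint_velocities': array([ 0.0015, -0.0015,  0.0022, -0.0006,  0.0005, -0.0009]), 'effort': array([  0.0029, -44.6453, -40.6451,   0.07  ,   0.0294,  -0.0001]), 'tool_pos': array([0.1662, 0.5763, 0.2405]), 'tool_rot': array([-0.4396, -3.1103,  0.003 ]), 'ft_force': array([0.415 , 0.8891, 0.5271]), 'torque': array([-0.0344, -0.0013,  0.0032]), 'gripper_force': 0.0, 'grip_width': 0.08819719025288231}
scene [[366.0122   0.     322.6736]
 [  0.     366.0122 199.7893]
 [  0.       0.       1.    ]] [[ 0.3004  0.9538  0.0026 -0.18  ]
 [-0.6912  0.2159  0.6896  0.2741]
 [ 0.6572 -0.209   0.7242 -1.545 ]
 [ 0.      0.      0.      1.    ]] ['image', 'mtx', 'world_to_cam']
top [[422.0075   0.     312.3304]
 [  0.     422.0075 193.5906]
 [  0.       0.       1.    ]] [[-0.0209 -0.9998  0.0066  0.0176]
 [ 0.9964 -0.0203  0.0818 -0.5143]
 [-0.0817  0.0083  0.9966 -1.3705]
 [ 0.      0.      0.      1.    ]] ['image', 'mtx', 'world_to_cam']
```

View pics/top0.png

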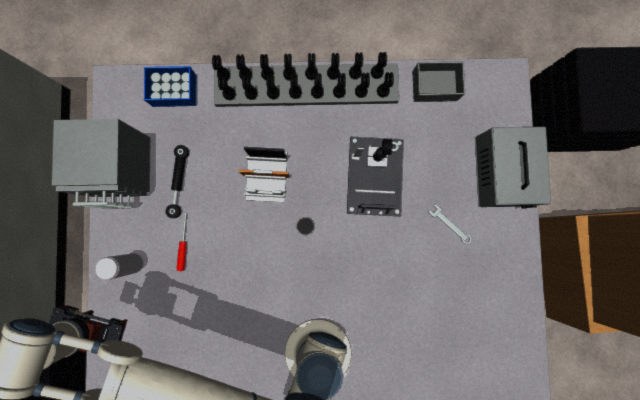

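View pics/scene0.png

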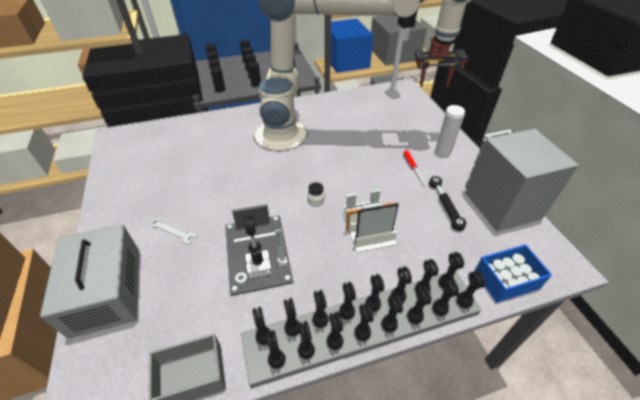

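The top view shows the rack at about px (266,174), with the mirror as the black edge in its far slot, row ~152. The fixture is at about px (375,176), rest on the near side (row ~208) and damper on the far side (row ~150). The scene camera looks from +x and sees the shiny face, so the face already points away from the robot, towards the fixture's +x. Next I'll measure both.

Create h.py:
```python
import numpy as np,cv2
from scipy.spatial.transform import Rotation as R
from workcell import robot, eyes, status
np.set_printoptions(precision=4,suppress=True)
def cam(n):
    s=status.get_state(); c=eyes.read_camera(n)
    if n=="wrist":
        T=np.eye(4);T[:3,:3]=R.from_rotvec(s["tool_rot"]).as_matrix();T[:3,3]=s["tool_pos"]
        c["c2w"]=T@c["hand_eye"]
    else: c["c2w"]=np.linalg.inv(c["world_to_cam"])
    return c
def ray(c,px,z):
    "world points of pixels px (n,2) on the plane at height z"
    px=np.atleast_2d(px).astype(float);K=c["mtx"]
    d=np.c_[(px[:,0]-K[0,2])/K[0,0],-(px[:,1]-K[1,2])/K[1,1],-np.ones(len(px))]@c["c2w"][:3,:3].T
    o=c["c2w"][:3,3];return o+d*((z-o[2])/d[:,2:])
def proj(c,P):
    K=c["mtx"];q=np.c_[np.atleast_2d(P),np.ones(len(np.atleast_2d(P)))]@np.linalg.inv(c["c2w"]).T
    return np.c_[K[0,2]-K[0,0]*q[:,0]/q[:,2],K[1,2]+K[1,1]*q[:,1]/q[:,2]]
def totool(dw):
    "world shift -> tool axes now"
    return R.from_rotvec(status.get_state()["tool_rot"]).inv().apply(dw)
```

Run:
```python
from h import *
c=cam("top");im=c["image"]
print(c["c2w"][:3,3])
g=cv2.cvtColor(im,cv2.COLOR_BGR2GRAY)
m=(g<105).astype(np.uint8);m[:120]=0;m[230:]=0;m[:,:335]=0;m[:,415:]=0
m=cv2.morphologyEx(m,cv2.MORPH_CLOSE,np.ones((7,7)))
cs,_=cv2.findContours(m,0,2);k=max(cs,key=cv2.contourArea);r=cv2.minAreaRect(k)
b=cv2.boxPoints(r);w=ray(c,b,.012);print("fixture",r,b,w,w.mean(0),[np.linalg.norm(w[i]-w[i-1]) for i in range(4)])
# mirror dark strip
m=(g<60).astype(np.uint8);m[:140]=0;m[165:]=0;m[:,:235]=0;m[:,300:]=0
ys,xs=np.nonzero(m);print("mirror px",xs.min(),xs.max(),ys.min(),ys.max())
r=cv2.minAreaRect(np.c_[xs,ys].astype(np.float32));b=cv2.boxPoints(r);print(r,b,ray(c,b,.168))
crop=im[125:225,230:410];cv2.imwrite("pics/crop1.png",cv2.resize(crop,None,fx=4.4,fy=4.4,interpolation=cv2.INTER_CUBIC))
print(R.from_rotvec(status.get_state()["tool_rot"]).as_matrix())
w=eyes.read_camera("wrist");print(w["mtx"],w["hand_eye"])
```

```text
[0.4009 0.0186 1.4078]
fixture ((375.0372619628906, 176.105712890625), (54.785797119140625, 78.22378540039062), 2.38594388961792) [[346.0399 214.0433]
 [349.2964 135.8873]
 [404.0346 138.1681]
 [400.7782 216.3241]] [[ 0.4452 -0.1032  0.012 ]
 [ 0.7072 -0.1213  0.012 ]
 [ 0.6959 -0.3051  0.012 ]
 [ 0.4339 -0.2841  0.012 ]] [ 0.5705 -0.2034  0.012 ] [np.float64(0.18132544636058925), np.float64(0.262633987726851), np.float64(0.18412690581617197), np.float64(0.26278016128944137)]
mirror px 244 286 147 158
((265.0428466796875, 152.315185546875), (42.5419921875, 8.732959747314453), 3.5763344764709473) [[243.5409 155.3463]
 [244.0856 146.6304]
 [286.5448 149.2841]
 [286.0001 158.    ]] [[0.6205 0.2099 0.168 ]
 [0.6467 0.208  0.168 ]
 [0.6362 0.0821 0.168 ]
 [0.6101 0.0841 0.168 ]]
[[-0.9608  0.2771 -0.0005]
 [ 0.2771  0.9608 -0.0014]
 [ 0.0001 -0.0015 -1.    ]]
[[323.3335   0.     320.567 ]
 [  0.     323.3335 204.1988]
 [  0.       0.       1.    ]] [[ 0.0001  0.9577  0.2879  0.078 ]
 [ 1.      0.0001 -0.0008 -0.0009]
 [-0.0008  0.2879 -0.9577 -0.143 ]
 [ 0.      0.      0.      1.    ]]
```

View pics/crop1.png

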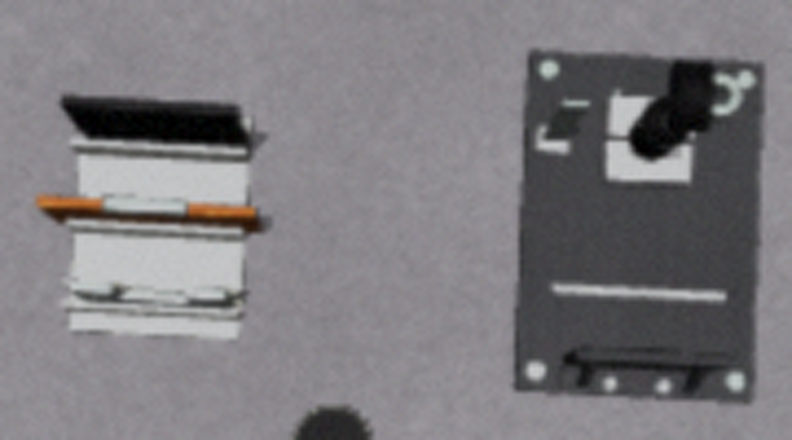

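The fixture's base measures 262 x 183 mm against the true 260 x 180, which is a good match. Its centre is about (0.5705, -0.203) and its yaw about -0.069. The mirror's black top rim runs from px (244,147) to (285,149.5), which puts the top centre at about (0.638, 0.146) with yaw about -0.08. I'll hover above it.

The rows are not in the units I measure in: shifts go in units of 50 mm and turns go in units of 0.25 rad. I convert before sending: -0.05 m is -1, -0.572 m is -11.44, 0.6 rad is 2.4.

jog_arm:
  rows:
    - [[0.088, -1, -0.5, -0.2, 0.6], [0.088, -2, -1, -0.4, 1.2], [0.088, -2.8, -1.4, -0.6, 1.8], [0.088, -3.8, -1.8, -0.6, 2.4], [0.088, -4.8, -2.4, -0.6, 3], [0.088, -5.8, -2.8, -0.6, 3.6], [0.088, -6.6, -3.3, -0.6, 4.2], [0.088, -7.6, -3.8, -0.6, 4.8], [0.088, -8.6, -4.2, -0.6, 5.48], [0.088, -9.4, -4.6, -0.6, 5.48], [0.088, -10.4, -5.2, -0.6, 5.48], [0.088, -11.44, -5.66, -0.6, 5.48]]
  grip_force: 30

```text
time_s: 1.4
tool_pos: [0.6078, 0.1719, 0.2715]
tool_rot: [-2.309, -2.131, 0.0]
ft_force: [0.3, 0.9, -0.1]
grip_width: 0.0878
gripper_force: 0.0
```

Run:
```python
from h import *
s=status.get_state();print(s["tool_pos"],s["joint_velocities"]);c=cam("wrist")
cv2.imwrite("pics/w1.png",c["image"]);print(s["time_s"],proj(c,np.array([[.6375,.1465,.168],[.6461,.208,.168],[.637,.085,.168]])),s["ft_force"])
print(R.from_rotvec(s["tool_rot"]).as_matrix())
```

```text
[0.6078 0.1719 0.2715] [-0.6685  0.7095 -0.7821  0.0052  0.0673 -0.6679]
1.4 [[358.0351 235.8651]
 [365.4879 160.4557]
 [360.7732 301.1812]] [ 0.3211  0.8727 -0.1297]
[[ 0.0801  0.9968 -0.0002]
 [ 0.9968 -0.0801 -0.    ]
 [-0.     -0.0002 -1.    ]]
```

View pics/w1.png

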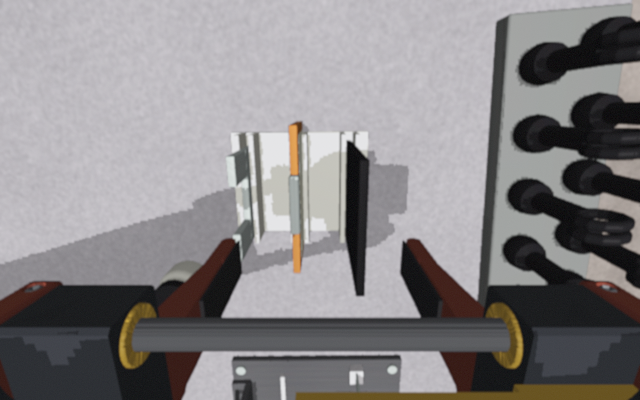

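The wrist view shows the mirror's top edge as black, from (368,160) to (362,294), matching the prediction, but the arm was still moving. I'll let it settle and measure.

jog_arm:
  rows:
    - [[0.088, 0, 0, 0, 0], [0.088, 0, 0, 0, 0], [0.088, 0, 0, 0, 0]]

```text
time_s: 1.75
tool_pos: [0.606, 0.1749, 0.2721]
tool_rot: [-2.307, -2.133, -0.001]
ft_force: [0.3, -0.2, 0.5]
grip_width: 0.0877
gripper_force: 0.0
```

Run:
```python
from h import *
s=status.get_state();print(s["tool_pos"],abs(s["joint_velocities"]).max());c=cam("wrist")
im=c["image"];cv2.imwrite("pics/w2.png",im);g=cv2.cvtColor(im,cv2.COLOR_BGR2GRAY)
p=proj(c,np.array([[.6375,.1465,.168],[.6461,.208,.168],[.637,.085,.168]]));print(p)
x0,x1=int(p[0,0])-45,int(p[0,0])+45
m=(g<55).astype(np.uint8)
for y in range(120,310,8):
    xs=np.nonzero(m[y,x0:x1])[0]+x0
    print(y,(xs.min(),xs.max(),len(xs)) if len(xs) else None,end="; ")
```

```text
[0.606  0.1749 0.2721] 0.010987933674718118
[[360.2778 238.9094]
 [367.9896 164.1558]
 [362.738  303.7328]]
120 None; 128 None; 136 None; 144 (np.int64(350), np.int64(351), 2); 152 (np.int64(349), np.int64(358), 10); 160 (np.int64(349), np.int64(366), 18); 168 (np.int64(349), np.int64(370), 22); 176 (np.int64(349), np.int64(370), 22); 184 (np.int64(349), np.int64(369), 21); 192 (np.int64(348), np.int64(369), 22); 200 (np.int64(348), np.int64(369), 22); 208 (np.int64(348), np.int64(368), 21); 216 (np.int64(348), np.int64(368), 21); 224 (np.int64(348), np.int64(368), 21); 232 (np.int64(348), np.int64(367), 20); 240 (np.int64(348), np.int64(367), 20); 248 (np.int64(349), np.int64(404), 21); 256 (np.int64(351), np.int64(404), 19); 264 (np.int64(353), np.int64(404), 17); 272 (np.int64(354), np.int64(404), 16); 280 (np.int64(356), np.int64(365), 10); 288 (np.int64(357), np.int64(365), 9); 296 (np.int64(359), np.int64(364), 6); 304 None;
```

Run:
```python
from h import *
c=cam("wrist");im=c["image"];g=cv2.cvtColor(im,cv2.COLOR_BGR2GRAY)
m=(g<55)
pts=[]
for y in range(172,244,2):
    xs=np.nonzero(m[y,340:390])[0]+340; pts.append((xs.max()+1-.5,y))
for y in range(280,298,2):
    xs=np.nonzero(m[y,340:390])[0]+340; pts.append((xs.max()+.5,y))
w=ray(c,pts,.168);k=np.polyfit(w[:,1],w[:,0],1);print("edge x=f(y)",k,"yaw",-np.arctan(k[0]),np.abs(np.polyval(k,w[:,1])-w[:,0]).max())
ends=ray(c,[(370,165),(364,300)],.168);print(ends,np.linalg.norm(ends[0]-ends[1]))
y=ends[:,1].mean();yaw=-np.arctan(k[0])
ctr=np.array([np.polyval(k,y),y])-.004*np.array([np.cos(yaw),np.sin(yaw)]);print("centre",ctr)
d=np.r_[ctr,.168]-status.get_state()["tool_pos"];print(d,totool(d))
```

```text
edge x=f(y) [0.0796 0.6318] yaw -0.07938863243587779 0.0005312198203170082
[[0.6476 0.2074 0.168 ]
 [0.6383 0.0887 0.168 ]] 0.1190356163641261
centre [0.6396 0.1483]
[ 0.0337 -0.0267 -0.1044] [-0.0241  0.0356  0.1044]
```

Edge length is 119 mm (true 120) with yaw -0.079, matching the tool, so I'll descend and grip.

To row units: 0.108 m is 2.16, 0.0356 m is 0.712.

jog_arm:
  rows:
    - [[0.088, -0.48, 0.712, 0, 0], [0.088, -0.48, 0.712, 0, 0], [0.088, -0.48, 0.712, 0.8, 0], [0.088, -0.48, 0.712, 1.6, 0], [0.088, -0.48, 0.712, 2.16, 0], [0.088, -0.48, 0.712, 2.16, 0], [0.04, -0.48, 0.712, 2.16, 0], [0.0, -0.48, 0.712, 2.16, 0], [0.0, -0.48, 0.712, 2.16, 0], [0.0, -0.48, 0.712, 2.16, 0], [0.0, -0.48, 0.712, 2.16, 0], [0.0, -0.48, 0.712, 2.16, 0]]
  grip_force: 30

```text
time_s: 3.05
tool_pos: [0.6404, 0.1469, 0.164]
tool_rot: [2.308, 2.131, 0.001]
ft_force: [-0.6, -1.0, -0.1]
grip_width: 0.0434
gripper_force: 0.0
```

jog_arm:
  rows:
    - [[0, 0, 0, 0, 0], [0, 0, 0, 0, 0], [0, 0, 0, 0, 0], [0, 0, 0, 0, 0], [0, 0, 0, 0, 0], [0, 0, 0, 0, 0], [0, 0, 0, 0, 0]]
  grip_force: 30

```text
time_s: 3.75
tool_pos: [0.6403, 0.1469, 0.1636]
tool_rot: [-2.308, -2.131, 0.0]
ft_force: [-0.0, -0.6, -0.5]
grip_width: 0.0079
gripper_force: 30.0
```

To row units: -0.26 m is -5.2, -0.135 m is -2.7.

jog_arm:
  rows:
    - [[0, 0, 0, -0.6, 0], [0, 0, 0, -1.4, 0], [0, 0, 0, -2.2, 0], [0, 0, 0, -2.7, 0], [0, -0.6, -0.4, -2.7, 0], [0, -1.6, -1, -2.7, 0], [0, -2.6, -1.6, -2.7, 0], [0, -3.4, -2, -2.7, 0], [0, -4.4, -2.12, -2.7, 0], [0, -5.2, -2.12, -2.7, 0], [0, -6, -2.12, -2.7, 0], [0, -6.6, -2.12, -2.7, 0]]
  grip_force: 30

```text
time_s: 4.95
tool_pos: [0.5074, -0.1761, 0.2982]
tool_rot: [-2.311, -2.128, 0.001]
ft_force: [0.3, 0.0, -3.1]
grip_width: 0.0079
gripper_force: 30.0
```

jog_arm:
  rows:
    - [[0, -0.4, 0, 0, -0.04], [0, -0.512, 0, 0, -0.04], [0, -0.512, 0, 0, -0.04], [0, -0.512, 0, 0, -0.04]]

```text
time_s: 5.35
tool_pos: [0.5064, -0.1981, 0.2985]
tool_rot: [-2.297, -2.143, -0.001]
ft_force: [-0.5, -0.4, -3.2]
grip_width: 0.008
gripper_force: 30.0
```

Run:
```python
from h import *
for n in("wrist","top"):
    c=cam(n);cv2.imwrite(f"pics/{n}3.png",c["image"]);np.savez(n+"3.npz",**c)
print(status.get_state()["time_s"])
```

```text
5.45
```

View pics/wrist3.png

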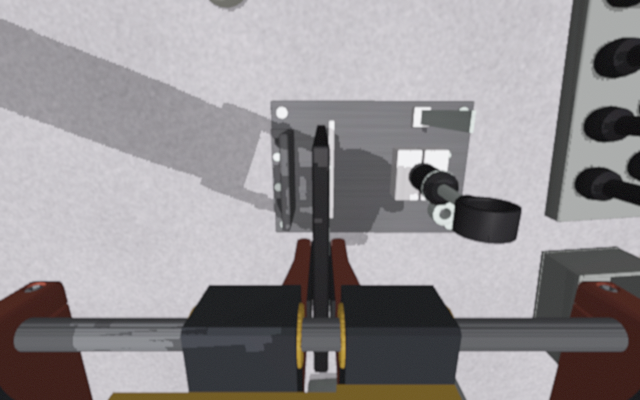

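The wrist view shows the mirror held at px (321,125–290). The rest is to its left (about 288), the bright strip just right of it (332, rows 120–220), and the base's corners are at about (271,101), (474,101) and (277,232). I'll measure from those edges.

Run:
```python
from h import *
c=dict(np.load("wrist3.npz"));g=cv2.cvtColor(c["image"],cv2.COLOR_BGR2GRAY).astype(int)
def show(y,a,b):print(y,a,g[y,a:b])
for y in (108,130,170,210,228):show(y,266,300)
for y in(128,170,212):show(y,326,340)
for y in (106,):show(y,466,480)
for x in(300,380):print("col",x,g[96:106,x],g[226:240,x])
print(ray(c,[(271,101),(474,101),(277,232)],.012)); print(ray(c,[(331.5,121),(331.5,218)],.018))
ctr=np.array([.5705,-.2034]);t=-.069;A=np.array([[np.cos(t),-np.sin(t)],[np.sin(t),np.cos(t)]])
for P in ([-130,90,12],[130,90,12],[-130,-90,12],[-55,0,18],[-49,0,18],[-100,55,97],[-100,-55,97],[-110,55,97],[60,0,231]):
    print(P,proj(c,np.r_[ctr+A@np.array(P[:2])/1e3,P[2]/1e3]))
```

```text
108 266 [204 204 204 195 161 127 126 132 131 133 149 184 216 233 238 239 238 237
 231 210 171 137 131 132 133 132 133 133 131 131 131 133 131 131]
130 266 [158 157 157 152 127 100  87  88  90  90  89  90  89  90  87  87  87  83
  80  72  65  55  47  47  49  50  54  69  87  98 101 106 116 121]
170 266 [200 201 201 202 203 195 160 110  89  90  92  92  91  94 102 113 122 125
 126 126 124 111  84  56  45  41  41  42  59  80  89  88  89  90]
210 266 [197 187 179 172 164 161 157 142 115  91  87  92  89  76  61  58  75  84
  89  96 113 118 112  93  61  44  41  45  55  74  88  90  90 100]
228 266 [201 199 200 200 201 201 202 204 196 168 134 124 124 126 130 130 108  86
  84  90 104 108  97  89  96 117 125 126 125 126 125 126 124 123]
128 326 [ 85 100 145 195 221 232 236 228 189 141 131 131 131 130]
170 326 [ 48  46  57 134 193 214 207 167 110  85  88  86  87  87]
212 326 [ 42  32  62 143 200 210 189 140  94  86  88  88  88  88]
106 466 [137 128 121 121 119 119 120 147 185 201 203 200 199 198]
col 300 [202 203 202 191 165 137 133 135 134 133] [ 90 103 117 124 124 133 165 193 200 201 202 192 159  99]
col 380 [202 201 200 197 180 144 125 125 127 126] [127 125 125 124 123 128 150 183 201 205 203 203 204 204]
[[ 0.4511 -0.108   0.012 ]
 [ 0.7076 -0.1257  0.012 ]
 [ 0.4396 -0.2851  0.012 ]]
[[ 0.5258 -0.1375  0.018 ]
 [ 0.5181 -0.2674  0.018 ]]
[-130, 90, 12] [[267.4973  98.4813]]
[130, 90, 12] [[473.177   98.4519]]
[-130, -90, 12] [[273.4425 231.6637]]
[-55, 0, 18] [[326.6147 169.7896]]
[-49, 0, 18] [[331.1433 169.7869]]
[-100, 55, 97] [[285.226  131.4751]]
[-100, -55, 97] [[288.2523 230.2569]]
[-110, 55, 97] [[275.6251 131.4786]]
[60, 0, 231] [[498.4814 225.7912]]
```

The strip and rest edges put the foot target (fixture x = -65) at about x = 0.5075, y = -0.200. That agrees with the top-view estimate to about 2 mm. I'll lower the mirror.

To row units: -0.003 m is -0.06, 0.001 m is 0.02.

jog_arm:
  rows:
    - [[0, -0.06, 0.02, 0.6, 0], [0, -0.06, 0.02, 1.4, 0], [0, -0.06, 0.02, 2, 0], [0, -0.06, 0.02, 2.4, 0], [0, -0.06, 0.02, 2.54, 0], [0, -0.06, 0.02, 2.54, 0], [0, -0.06, 0.02, 2.54, 0]]
  grip_force: 30

```text
time_s: 6.15
tool_pos: [0.5077, -0.2019, 0.1733]
tool_rot: [2.296, 2.142, 0.001]
ft_force: [-0.3, 0.1, -2.5]
grip_width: 0.008
gripper_force: 30.0
```

jog_arm:
  rows:
    - [[0, 0, 0, 0.04, 0], [0, 0, 0, 0.06, 0], [0, 0, 0, 0.06, 0]]

```text
time_s: 6.45
tool_pos: [0.5072, -0.2022, 0.1692]
tool_rot: [2.297, 2.142, 0.001]
ft_force: [0.3, 0.0, -1.9]
grip_width: 0.0076
gripper_force: 30.0
```

Run:
```python
from h import *
c=cam("wrist");cv2.imwrite("pics/wrist4.png",c["image"])
```

```text
(no output)
```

View pics/wrist4.png

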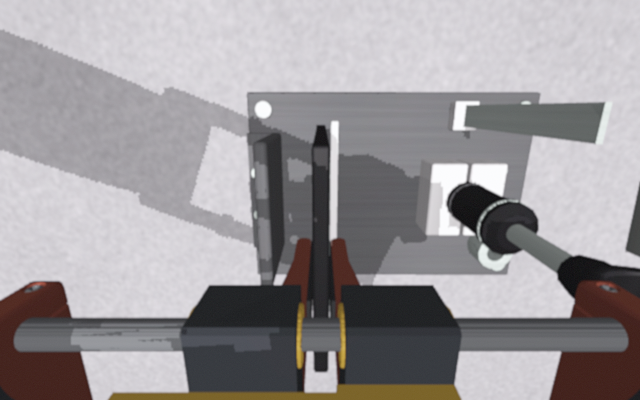

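The mirror hangs between the rest (left, ~265) and the strip (right, ~334). I'll check the strip's distance from the mirror and creep down to contact.

Run:
```python
from h import *
c=cam("wrist");g=cv2.cvtColor(c["image"],cv2.COLOR_BGR2GRAY).astype(int)
p=status.get_state()["tool_pos"]
for y in(128,160,200,230):
    print(y,g[y,326:342]);
    b=np.nonzero(g[y,324:345]>150)[0]+324
    if len(b):
        w=ray(c,[(b[0],y),(b[-1],y)],.018);print(b[[0,-1]],w[:,0],totool(w-p)[:,1])
```

```text
128 [112 125 123 127 162 214 244 253 253 252 253 244 208 157 135 135]
[330 339] [0.5208 0.5288] [0.0094 0.0174]
160 [ 81  70  54  76 149 202 222 225 225 226 223 202 151 102  94  94]
[331 338] [0.52   0.5263] [0.0106 0.017 ]
200 [ 45  38  54 115 180 216 224 224 224 224 214 167 107  91  93  94]
[330 337] [0.5167 0.5233] [0.01   0.0166]
230 [ 43  41  75 133 184 214 221 222 222 216 188 135  97  92  93  96]
[330 336] [0.5149 0.5207] [0.0103 0.0161]
```

jog_arm:
  rows:
    - [[0, 0, 0, 0.02, 0], [0, 0, 0, 0.03, 0], [0, 0, 0, 0.03, 0], [0, 0, 0, 0.03, 0]]

```text
time_s: 6.95
tool_pos: [0.5072, -0.2021, 0.1678]
tool_rot: [2.297, 2.142, 0.001]
ft_force: [-0.3, 0.9, 1.1]
grip_width: 0.0077
gripper_force: 30.0
```

The mirror's mid-plane is 10 mm behind the strip edge, so its foot is at fixture x = -65 as wanted, and the foot is on the base (force went from -3 to +1 N). I'll open slightly and carry the top back between the fingers.

To row units: -0.022 m is -0.44, -0.025 m is -0.5.

jog_arm:
  rows:
    - [[0.022, 0, 0, 0, 0], [0.022, 0, 0, 0, 0], [0.022, 0, 0, 0, 0], [0.022, 0, 0, 0, 0], [0.022, 0, -0.08, 0, 0], [0.022, 0, -0.14, 0, 0], [0.022, 0, -0.2, 0, 0], [0.022, 0, -0.26, 0, 0], [0.022, 0, -0.32, 0, 0], [0.022, 0, -0.38, 0, 0], [0.022, 0, -0.44, 0, 0], [0.022, 0, -0.5, 0, 0]]
  grip_force: 5

```text
time_s: 8.15
tool_pos: [0.4818, -0.2004, 0.1671]
tool_rot: [-2.298, -2.142, 0.0]
ft_force: [1.1, 0.4, 0.8]
grip_width: 0.0216
gripper_force: 0.1
```

Run:
```python
from h import *
c=cam("scene");cv2.imwrite("pics/s5.png",cv2.resize(c["image"][150:310,180:340],None,fx=3.7,fy=3.7,interpolation=cv2.INTER_CUBIC))
```

```text
(no output)
```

View pics/s5.png

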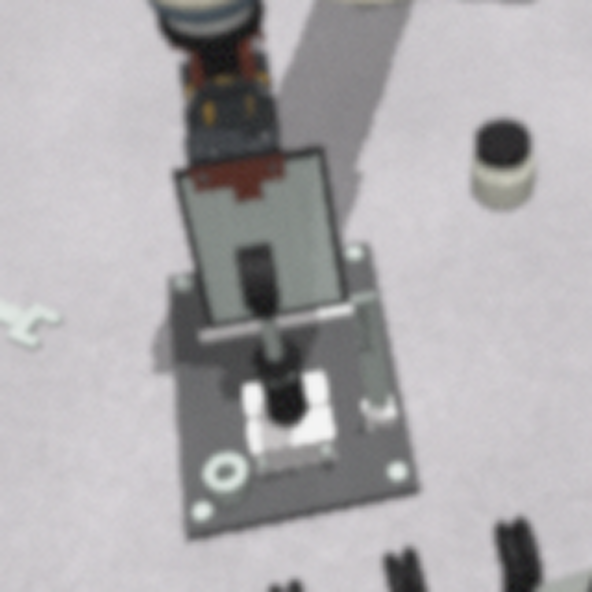

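The scene crop shows the mirror tilting back, its shiny face (with reflections) towards the damper and its foot just behind the strip. I'll continue the lean.

To row units: -0.027 m is -0.54, -0.026 m is -0.52.

jog_arm:
  rows:
    - [[0.022, 0, -0.08, 0, 0], [0.022, 0, -0.14, 0, 0], [0.022, 0, -0.2, 0, 0], [0.022, 0, -0.26, 0, 0], [0.022, 0, -0.32, 0, 0], [0.022, 0, -0.38, 0, 0], [0.022, 0, -0.44, 0, 0], [0.022, 0, -0.48, 0, 0], [0.022, 0, -0.52, 0, 0], [0.022, 0, -0.54, 0, 0], [0.022, 0, -0.54, 0, 0]]

```text
time_s: 9.3
tool_pos: [0.4551, -0.1985, 0.1672]
tool_rot: [2.298, 2.142, 0.0]
ft_force: [0.0, -0.7, 0.4]
grip_width: 0.022
gripper_force: 0.0
```

Run:
```python
from h import *
c=cam("wrist");cv2.imwrite("pics/w6.png",c["image"])
```

```text
(no output)
```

View pics/w6.png

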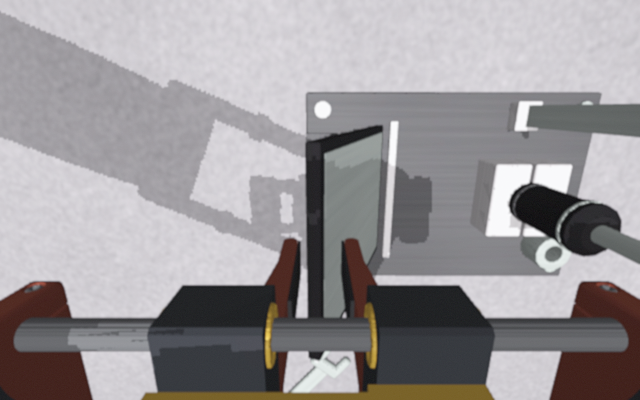

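The mirror now leans on the rest, free between the fingers, with its foot about 8 px behind the strip. I'll open a little and withdraw upwards.

To row units: -0.1 m is -2, 0.1 m is 2.

jog_arm:
  rows:
    - [[0.03, 0, 0, 0, 0], [0.03, 0, 0, 0, 0], [0.03, 0, 0, -0.1, 0], [0.03, 0, 0, -0.3, 0], [0.03, 0, 0, -0.6, 0], [0.03, 0, 0, -1.2, 0], [0.03, 0, 0, -2, 0], [0, 0, 0, -2.6, 0], [0, 0, 0.6, -2.6, 0], [0, 0, 1.4, -2.6, 0], [0, 0, 2, -2.6, 0], [0, 0, 2, -2.6, 0]]
  grip_force: 20

```text
time_s: 10.55
tool_pos: [0.5573, -0.2054, 0.2958]
tool_rot: [-2.295, -2.142, 0.001]
ft_force: [-1.4, -0.1, 0.1]
grip_width: 0.0006
gripper_force: 0.0
```

jog_arm:
  rows:
    - [[0, 0, 0, 0, 0], [0, 0, 0, 0, 0]]

```text
time_s: 10.75
tool_pos: [0.5543, -0.2055, 0.2985]
tool_rot: [2.297, 2.141, 0.001]
ft_force: [0.2, 0.1, 0.3]
grip_width: 0.0004
gripper_force: 0.0
```

Run:
```python
from h import *
c=cam("wrist");cv2.imwrite("pics/w7.png",c["image"]);np.savez("w7.npz",**c)
print(proj(c,[[.6325,-.2082,.231],[.6325,-.2082,.208]]))
```

```text
[[432.5595 220.761 ]
 [422.3913 210.6059]]
```

View pics/w7.png

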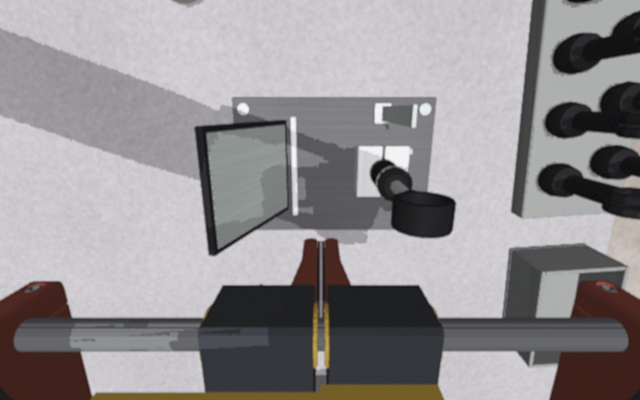

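The mirror leans back on its own: top edge from (197,127) to (212,253), foot behind the strip at col 293. The eye spans cols 392–454, mid 423, exactly as predicted for (0.6325, -0.208). Now I'll check the mirror's numbers and work out the shift to the eye.

Run:
```python
from h import *
c=dict(np.load("w7.npz"))
f=ray(c,[(287,121),(288,208)],.015);t=ray(c,[(197,127),(212,253)],.1625)
o=np.array([.5725,-.204]);a=-.069;A=np.array([[np.cos(a),np.sin(a)],[-np.sin(a),np.cos(a)]])
for n,p in(("foot",f),("top",t)):
    q=(p[:,:2]-o)@A.T;print(n,q,np.linalg.norm(q[0]-q[1]),"mid",q.mean(0))
g=cv2.cvtColor(c["image"],cv2.COLOR_BGR2GRAY)
m=(g<55).astype(np.uint8);m[:185]=0;m[245:]=0;m[:,:380]=0;m[:,470:]=0
x,y=np.nonzero(m);print("eye px",y.min(),y.max(),x.min(),x.max())
d=np.array([.6325,-.2082,.231+.019])-status.get_state()["tool_pos"];print(d,totool(d))
```

```text
foot [[-0.0593  0.0586]
 [-0.0615 -0.0578]] 0.11643766815090575 mid [-0.0604  0.0004]
top [[-0.1206  0.0595]
 [-0.1193 -0.0561]] 0.11558337237693996 mid [-0.1199  0.0017]
eye px 380 454 185 236
[ 0.0784 -0.0027 -0.0486] [0.0029 0.0783 0.0487]
```

The foot is at fixture x = -60, y = 0, the top at x = -120 (about 20° of lean), and the mirror is square. Next, over the eye and down.

jog_arm:
  rows:
    - [[0, 0.06, 0.8, 0, 0], [0, 0.06, 1.56, 0, 0], [0, 0.06, 1.56, 0, 0], [0, 0.06, 1.56, 0.4, 0], [0, 0.06, 1.56, 0.7, 0], [0, 0.06, 1.56, 0.84, 0], [0, 0.06, 1.56, 0.88, 0], [0, 0.06, 1.56, 0.88, 0]]
  grip_force: 20

```text
time_s: 11.6
tool_pos: [0.6324, -0.208, 0.2544]
tool_rot: [2.297, 2.141, 0.001]
ft_force: [-0.1, -0.3, 0.5]
grip_width: 0.0007
gripper_force: 0.0
```

jog_arm:
  rows:
    - [[0, 0, 0, 0.02, 0], [0, 0, 0, 0.04, 0], [0, 0, 0, 0.04, 0]]

```text
time_s: 11.9
tool_pos: [0.633, -0.208, 0.2516]
tool_rot: [2.297, 2.142, 0.0]
ft_force: [-0.5, -0.3, -0.3]
grip_width: 0.0004
gripper_force: 0.0
```

jog_arm:
  rows:
    - [[0, 0, 0, 0.02, 0], [0, 0, 0, 0.04, 0], [0, 0, 0, 0.04, 0]]

```text
time_s: 12.2
tool_pos: [0.6331, -0.208, 0.2507]
tool_rot: [2.296, 2.141, 0.001]
ft_force: [-0.9, -0.1, 6.0]
grip_width: 0.0005
gripper_force: 2.4
```

jog_arm:
  rows:
    - [[0, 0, 0, 0.02, 0], [0, 0, 0, 0.04, 0], [0, 0, 0, 0.04, 0]]

```text
time_s: 12.5
tool_pos: [0.633, -0.208, 0.2497]
tool_rot: [2.296, 2.14, 0.002]
ft_force: [-1.6, 1.7, 8.3]
grip_width: 0.0003
gripper_force: 3.9
```

Contact is at z ≈ 0.2505, as predicted (0.250). I'll press to z ≈ 0.230.

To row units: 0.018 m is 0.36, 0.017 m is 0.34.

jog_arm:
  rows:
    - [[0, 0, 0, 0.06, 0], [0, 0, 0, 0.12, 0], [0, 0, 0, 0.18, 0], [0, 0, 0, 0.24, 0], [0, 0, 0, 0.3, 0], [0, 0, 0, 0.34, 0], [0, 0, 0, 0.36, 0], [0, 0, 0, 0.36, 0], [0, 0, 0, 0.36, 0], [0, 0, 0, 0.36, 0]]
  grip_force: 20

```text
time_s: 13.5
tool_pos: [0.633, -0.208, 0.2331]
tool_rot: [2.295, 2.14, 0.003]
ft_force: [-3.0, 1.3, 12.0]
grip_width: 0.0005
gripper_force: 5.3
```

jog_arm:
  rows:
    - [[0, 0, 0, 0.03, 0], [0, 0, 0, 0.06, 0], [0, 0, 0, 0.06, 0], [0, 0, 0, 0.06, 0], [0, 0, 0, 0.06, 0], [0, 0, 0, 0.06, 0]]
  grip_force: 20

```text
time_s: 14.1
tool_pos: [0.633, -0.208, 0.2303]
tool_rot: [2.295, 2.14, 0.003]
ft_force: [-3.5, 0.7, 12.9]
grip_width: 0.0002
gripper_force: 5.5
```

Run:
```python
from h import *
s=[status.get_state()]
for n in("wrist","scene"):
    c=cam(n);np.savez(n+"8.npz",**c)
    if n=="wrist":cv2.imwrite("pics/w8.png",c["image"]); print(proj(c,[[.6325,-.2082,.211]]))
    else:
        cv2.imwrite("pics/s8.png",cv2.resize(c["image"][170:300,200:330],None,fx=4.5,fy=4.5,interpolation=cv2.INTER_CUBIC))
s=status.get_state();print(s["tool_pos"],s["ft_force"],s["time_s"])
```

```text
[[318.2124 255.547 ]]
[ 0.633  -0.208   0.2303] [-3.4267  0.8799 12.953 ] 14.2
```

View pics/w8.png

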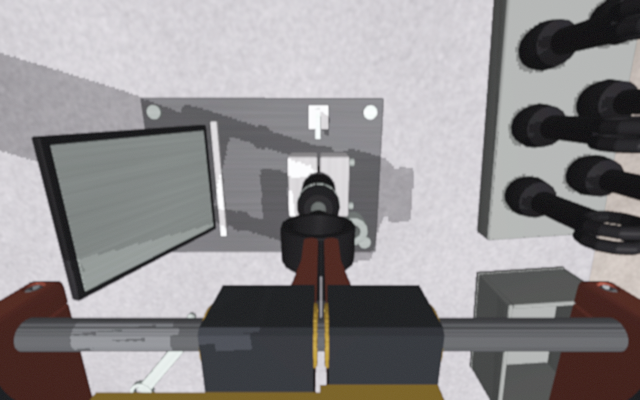

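View pics/s8.png

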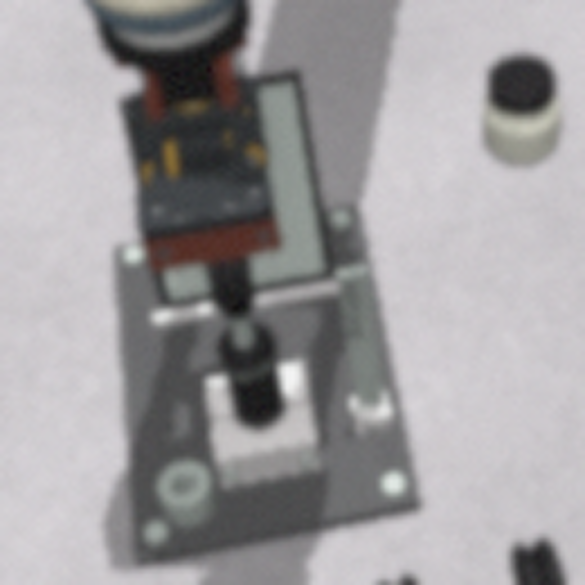

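In both views the closed fingers sit on the eye's crown (eye cols 281–354, fingers at 320). The rod is in about 20 mm at 13 N, and the mirror still leans untouched. I'll hold and hand in.

jog_arm:
  rows:
    - [[0, 0, 0, 0, 0], [0, 0, 0, 0, 0], [0, 0, 0, 0, 0], [0, 0, 0, 0, 0], [0, 0, 0, 0, 0], [0, 0, 0, 0, 0], [0, 0, 0, 0, 0], [0, 0, 0, 0, 0]]
  grip_force: 20

```text
time_s: 15.0
tool_pos: [0.633, -0.208, 0.2303]
tool_rot: [2.295, 2.14, 0.003]
ft_force: [-4.8, 1.2, 12.7]
grip_width: 0.0008
gripper_force: 5.5
```

```bash
python3 -c "
from workcell import robot, eyes, status
print(robot.close_job())"
```

```text
the job is handed in; nothing more can be done
None
```

I handed the job in at 15.0 s with the mirror leaning about 20° against the rest, centred, square and let go, and the fingers holding the damper's eye about 20 mm in at about 13 N; the hand-in call returned no verdict.

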